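Point out the two tins for the mix, then tare the scale

TASK

The mixing cup is on the scale: show the painter what goes in by pointing down with the fingertips, a few centimetres above the middle of the lid, first at the wide flat tin and then at the tall slim tin, staying still for about two seconds at each. Then press the scale's tare button all the way down, let it come up again and move away. Touch none of the tins or the cup, and do not dip down over the two other tins.

Things in the scene. Friction and masses are not known exactly. Their poses are not given: they have to be found in the camera images.
- flat_tin_top (a point): Plain blue tin with a paper band and a flat bare-steel lid, same finish as the other three tins; the widest and lowest of the four: 100 mm across, 60 mm high. Stands loose and upright on the bench, its place among the tins changes. This point is the centre of the top of its lid, z up.
- tall_tin_top (a point): Plain blue tin with a paper band and a flat bare-steel lid, same finish as the other three tins; the tallest and slimmest of the four: 60 mm across, 145 mm high. Stands loose and upright on the bench, its place among the tins changes. This point is the centre of the top of its lid, z up.
- mid_tin_top (a point): Plain blue tin with a paper band and a flat bare-steel lid, same finish as the other three tins; of middling size, not part of this mix: 72 mm across, 95 mm high. Stands loose and upright on the bench, its place among the tins changes. This point is the centre of the top of its lid, z up.
- small_tin_top (a point): Plain blue tin with a paper band and a flat bare-steel lid, same finish as the other three tins; a small one, not part of this mix: 66 mm across, 72 mm high. Stands loose and upright on the bench, its place among the tins changes. This point is the centre of the top of its lid, z up.
- tare_top (a point): Centre of the upper face of the tare button: the only push button on the scale, a round white cap 32 mm across in a black collar, on the flat control strip at the scale's front, beside the dark display, to the right of it as seen from the robot. Faces straight up, 67 mm above the bench when up. It is pressed straight down.
- tare (a joint): Travel of the tare button in m: 0 up, 0.006 fully down. It is sprung: about 5 N holds it fully down, and it comes up by itself.
- scale: Paint-mixing scale fixed to the bench: grey body 300 mm (x, front to back) by 220 mm (y) by 45 mm high, with a round steel weighing plate 176 mm across, its top 58 mm above the bench, centred 50 mm behind the middle. Origin under the middle of the body on the bench; its x axis points from the control strip (front, towards the robot) to the back, z up.
- cup_rim (a point): Plain white mixing cup standing loose on the weighing plate, about 80 mm across at the mouth, 100 mm high. This point is the centre of its mouth, 158 mm above the bench.

How it is judged:
On the way, in this order (a step that is already met when the one before it is completed fails the run):
1. the fingertips dwell just above the lid of the wide flat tin (1.5 s at least) (horizontal distance between the grasp point and flat_tin_top below 0.025 m and z of the grasp point in the frame of flat_tin_top between 0.015 and 0.09 m), for 1.5 s.
2. the fingertips dwell just above the lid of the tall slim tin (1.5 s at least) (horizontal distance between the grasp point and tall_tin_top below 0.025 m and z of the grasp point in the frame of tall_tin_top between 0.015 and 0.09 m), for 1.5 s.
3. the tare button is pressed down (5 mm or more of its 6 mm) (value of joint tare above 0.005 m), for 0.05 s.
At the end, for the whole second after the job is handed in: Pointed at the flat, then the tall tin (fingertips up to about 70 mm over the lid, within 25 mm of its centre, 1.5 s each), then tare pressed 5 mm or more; at the end the button is up (within 1.5 mm), all tins and the cup within 10 mm of their start, tins and cup upright (value of joint tare below 0.0015 m and distance of each of flat_tin_top, tall_tin_top, mid_tin_top, small_tin_top, cup_rim from where it was at the start of the episode below 0.01 m and angle between each of flat_tin_top, tall_tin_top, mid_tin_top, small_tin_top, cup_rim's own z axis and vertical below 0.1 rad); the robot touches nothing.
It fails at once if the robot touches a tin (contact force between any of the fingers, the arm and flat_tin above 0.3 N or contact force between any of the fingers, the arm and tall_tin above 0.3 N or contact force between any of the fingers, the arm and mid_tin above 0.3 N or contact force between any of the fingers, the arm and small_tin above 0.3 N).
It fails at once if the robot touches the cup (contact force between any of the fingers, the arm and cup above 0.3 N).
It fails at once if the fingertips dip to under about 40 mm over the lid of one of the two other tins ((horizontal distance between the grasp point and mid_tin_top below 0.03 m and z of the grasp point in the frame of mid_tin_top between -0.05 and 0.06 m) or (horizontal distance between the grasp point and small_tin_top below 0.03 m and z of the grasp point in the frame of small_tin_top between -0.05 and 0.06 m)).
It fails at once if a tin or the cup is shifted by more than 20 mm or lifted (distance of any of flat_tin_top, tall_tin_top, mid_tin_top, small_tin_top, cup_rim from where it was at the start of the episode above 0.02 m).
It also fails if it takes over 59 s, if anything falls off the work surface, if the arm or the gripper's body presses on something with over 40 N, if the wrist force passes 120 N, or if a joint passes its speed limit or range.

ROBOT

A 6-joint arm with a two-finger parallel gripper is mounted at the origin on the work surface. World frame = base frame: x ahead of the robot, y to its left, z up, the work surface at z = 0. Lengths are in m, angles in rad, forces in N, time in s.
With the tool pointing down it reaches from about 0.25 to 0.725 m from the base axis. Payload 4 kg.
Tool frame: the origin (TCP) lies midway between the tips of the shut fingers; the grasp point (between the pads) lies 19 mm behind it; z points along the fingers, x is the direction in which the jaws open and shut, and the axes are right-handed (so a half turn about z gives the same grasp; the last joint's range is limited). The gripper opens to 85 mm and grips with 20 to 120 N. Pads are 22 mm wide; open, the fingers measure 114 mm over their backs; the gripper's body (76 mm by 85 mm) begins 54 mm behind the grasp point. The pads swing forward as they close: fully open they stand 13 mm farther back than shut.
Start: joints at [1.203, 0.241, 0.005, 1.335, 0, 1.571], TCP at [0.18, 0.467, 0.231] pointing down, gripper open.
Joint ranges: [-2.72, 2.72], [-1.05, 1.87], [-1.09, 1.28], [-1.99, 2.15], [-1.42, 1.44], [-3.14, 3.14]. Speed limits (rad/s): [2.79, 2.79, 3.14, 3.14, 3.14, 3.14].

INTERFACE

Orientations are given as a unit quaternion [x, y, z, w].
In Python, from workcell import bot, vision, ticket gives the robot as it stands.
- The arm moves only by the tool play_rows, never from a script. Its argument "deltas" is one flat list of numbers, 5 for each row, row after row: the opening, from 0 (shut) to 1 (fully open), then the shift along the tool's x, y, z in units of 60 mm (1.0 is 60 mm), then the turn about the tool's z in degrees. A call has 1 to 12 rows; each row shifts and turns the pose as measured when the row begins, along the tool's axes as they then stand; what a row does not reach is not made up. A row lasts 1/8 s, in which the tool goes at most 62.5 mm and 10.7 degrees, less where a joint would pass 70% of its speed; a pose out of reach is approached as far as the arm can. A call is refused whole if a number of a shift passes 1 or a number of a turn 10.7, either way. A call with a gripper value outside its range is refused whole. The fingers move at their own pace and stop on an object; the grip force is fixed at half the most. Time passes only in rows, so rows that do not move let the fingers close. It gives the time, the measured TCP pose, the force and the opening at its end, in the units of the state.
- bot.get_obs(): the state, without advancing time (a new reading comes with each control period).
- vision.camera(name): name is "scene" or "top" or "wrist"; returns a dict with "color" (384x512x3 uint8, blue, green, red), "intrinsics" (3x3 intrinsics, pixels), "k1" (the pictures are not rectified: a ray, as slopes to the right and down, at radius r is drawn at 1 + k1 r^2 times it, then the intrinsics apply), "rvec" (rotation vector, rad) and "tvec" (3), from world to camera coordinates, as OpenCV has them. Camera axes: x right, y down, z forward; pixel columns grow to the right and rows downward; lengths in m; the calibration is good to about 2 mm. A picture is of the moment at which its call begins. There is no depth.
- ticket.job_done(): hands the job in, once; it reports no verdict.
The state is a dict: "clock": time; "joint_pos": joint angles; "joint_vel": joint speeds; "tau": joint torques, N m; "eef_pos": TCP position; "tool_rot": TCP orientation; "ft_force": force on the tool from outside, world axes, zero at the start; "ft_torque": the same for the moment, N m; "grip_width": finger opening in m.
Only numpy, scipy, OpenCV 4.12 (cv2) and the standard library are available. Lean on these libraries where they do the work, as an engineer would, in place of code of your own. Each camera call takes 0.05 s, during which the arm holds its last target. There are 200 camera calls.

## Working session

There is one attempt and no reset: what is moved stays moved. The work goes in short steps, Python scripts to look and compute and a tool call to move; the robot and the scene stay as the last step left them, time stands still between calls to the robot, and variables do not carry over. Pictures are saved under pics/ and viewed, about 8 in all and at most 12, crops included, and the job is handed in when it is done.

Besides the shell and the picture viewer there is one more tool, called after "Request:" by a JSON object that holds its "api" and its "payload". play_rows: Moves the arm, as the interface text tells. Its arguments: {"type":"object","properties":{"deltas":{"type":"array"}},"required":["deltas"]}

```bash
mkdir -p pics; cat > h.py <<'E'
import cv2, numpy as np
from workcell import bot, vision, ticket
def ray(c,u,v):
    K=c["intrinsics"];k=c["k1"]
    d=np.array([(u-K[0][2])/K[0][0],(v-K[1][2])/K[1][1]]);s=d.copy()
    for _ in range(20): s=d/(1+k*(s@s))
    R=cv2.Rodrigues(np.array(c["rvec"],float))[0];t=np.array(c["tvec"],float).ravel()
    return -R.T@t, R.T@np.array([s[0],s[1],1.])
def onz(c,u,v,z):
    o,r=ray(c,u,v); return o+r*(z-o[2])/r[2]
def tri(c1,p1,c2,p2):
    o1,r1=ray(c1,*p1);o2,r2=ray(c2,*p2)
    s=np.linalg.lstsq(np.c_[r1,-r2],o2-o1,rcond=None)[0]
    a=o1+s[0]*r1;b=o2+s[1]*r2
    return (a+b)/2,np.linalg.norm(a-b)
E
python3 - <<'E'
from h import *
import pickle
D={}
for n in("scene","top"):
    D[n]=vision.camera(n);cv2.imwrite(f"pics/{n}0.png",D[n]["color"])
    print(n,ray(D[n],256,192)[0],D[n]["k1"])
pickle.dump(D,open("d0.pkl","wb"))
o=bot.get_obs();print(o)
E
```

```text
scene [ 1.15626745 -0.24702689  0.55847743] -0.016235428150389506
top [0.36334265 0.00626725 1.1176019 ] -0.1384929566009666
{'clock': 0.1, 'joint_pos': array([1.20302435e+00, 2.41308573e-01, 3.85584124e-03, 1.33523800e+00,
       1.53800272e-06, 1.57076711e+00]), 'joint_vel': array([-1.52353400e-03, -1.45378729e-03,  2.18081446e-03, -5.74847897e-05,
        7.23094628e-05,  4.23543893e-04]), 'tau': array([-6.08371574e-04, -3.73138225e+01,  2.53010345e+01,  1.08808646e-02,
       -4.56710757e-05, -1.56919299e-05]), 'eef_pos': array([0.17955883, 0.46602212, 0.23051534]), 'tool_rot': array([ 8.24472196e-01,  5.65901670e-01, -7.81393847e-04,  5.35367245e-04]), 'ft_force': array([ 0.31700872,  0.78348109, -0.25490305]), 'ft_torque': array([-0.01131251,  0.01759717, -0.03490112]), 'grip_width': 0.08545547360160402}
```

View pics/scene0.png

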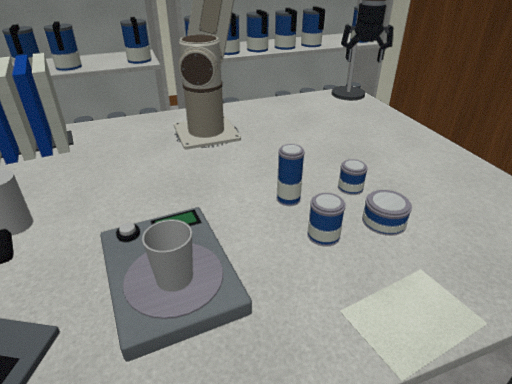

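View pics/top0.png

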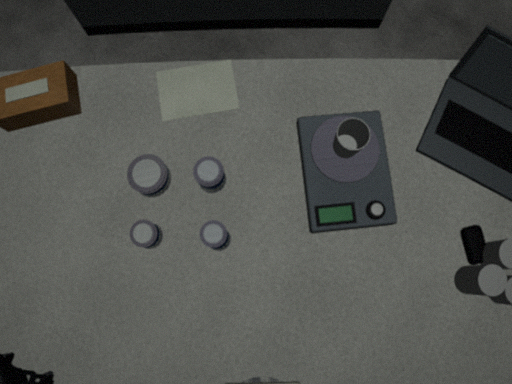

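The scene view shows the tall tin lid at (291,150), small (353,163), mid (326,202), flat (387,198) and the button at (126,230). In the top view they are at tall (214,234), small (145,233), mid (208,172), flat (147,173) and button (376,210). Next I'll refine the centres and triangulate them.

```bash
cat > m.py <<'E'
from h import *
import pickle
D=pickle.load(open("d0.pkl","rb"))
P={"flat":((147,173),(387,198),.06),"tall":((214,234),(291,150),.145),"mid":((208,172),(326,202),.095),"small":((145,233),(353,163),.072),"tare":((376,210),(126,230),.067)}
V=[]
def fit(c,p,name,w=28):
    S=8;u,v=p;im=c["color"][v-w:v+w,u-w:u+w]
    im=cv2.resize(im,None,fx=S,fy=S,interpolation=cv2.INTER_CUBIC)
    g=cv2.cvtColor(im,cv2.COLOR_BGR2GRAY)
    k=w*S;r=g[k-12:k+12,k-12:k+12].mean()
    # bright inner disc, flood region about the centre
    m=(g>r-22).astype(np.uint8)*255
    n,l=cv2.connectedComponents(m);m=(l==l[k,k]).astype(np.uint8)
    ct=max(cv2.findContours(m,0,2)[0],key=cv2.contourArea)
    e=cv2.fitEllipse(cv2.convexHull(ct));cv2.ellipse(im,e,(0,0,255),1)
    cv2.drawContours(im,[ct],-1,(0,255,0),1)
    V.append(cv2.resize(im,(150,150) if 0 else (160,160),interpolation=cv2.INTER_AREA))
    return ((e[0][0]+.5)/S-.5+u-w,(e[0][1]+.5)/S-.5+v-w),e[1][0]/S,e[1][1]/S
for n,(a,b,z) in P.items():
    w=28 if n!="tare" else 16
    A=fit(D["top"],a,n,w);B=fit(D["scene"],b,n,w)
    X,g=tri(D["top"],A[0],D["scene"],B[0])
    print(n,np.round(A[0]+A[1:],1),np.round(B[0]+B[1:],1),"tri",X.round(4),"gap %.4f"%g,"top@z",onz(D["top"],*A[0],z)[:2].round(4),"scene@z",onz(D["scene"],*B[0],z)[:2].round(4))
cv2.imwrite("pics/fit0.png",np.vstack([np.hstack(V[0::2]),np.hstack(V[1::2])]))
E
python3 m.py
```

```text
flat [146.  172.7  27.8  29.4] [388.8 200.8  17.3  33. ] tri [0.616  0.2765 0.0606] gap 0.0012 top@z [0.6158 0.2762] scene@z [0.6154 0.2779]Traceback (most recent call last):
  File "m.py", line 21, in <module>
    A=fit(D["top"],a,n,w);B=fit(D["scene"],b,n,w)
                            ~~~^^^^^^^^^^^^^^^^^^
  File "m.py", line 15, in fit
    e=cv2.fitEllipse(cv2.convexHull(ct));cv2.ellipse(im,e,(0,0,255),1)
cv2.error: OpenCV(4.12.0) /io/opencv/modules/imgproc/src/shapedescr.cpp:361: error: (-201:Incorrect size of input array) There should be at least 5 points to fit the ellipse in function 'fitEllipseNoDirect'
```

```bash
sed -i 's/r=g\[k-12:k+12,k-12:k+12\].mean()/r=np.percentile(g[k-24:k+24,k-24:k+24],75)/; s/m=(l==l\[k,k\])/q=l[k-24:k+24,k-24:k+24];m=(l==np.bincount(q[q>0]).argmax())/' m.py; python3 m.py
```

```text
flat [146.  172.7  27.6  29.1] [388.8 200.8  17.3  33. ] tri [0.616  0.2765 0.0607] gap 0.0012 top@z [0.6158 0.2761] scene@z [0.6154 0.2779]Traceback (most recent call last):
  File "m.py", line 21, in <module>
    A=fit(D["top"],a,n,w);B=fit(D["scene"],b,n,w)
                            ~~~^^^^^^^^^^^^^^^^^^
  File "m.py", line 15, in fit
    e=cv2.fitEllipse(cv2.convexHull(ct));cv2.ellipse(im,e,(0,0,255),1)
cv2.error: OpenCV(4.12.0) /io/opencv/modules/imgproc/src/shapedescr.cpp:361: error: (-201:Incorrect size of input array) There should be at least 5 points to fit the ellipse in function 'fitEllipseNoDirect'
```

```bash
python3 - <<'E'
import pickle,cv2,numpy as np
D=pickle.load(open("d0.pkl","rb"))
s=D["scene"]["color"];t=D["top"]["color"]
c=[(s,291,150),(s,326,202),(s,353,163),(s,126,230),(t,214,234),(t,208,172),(t,145,233),(t,376,210)]
V=[cv2.resize(i[v-16:v+16,u-16:u+16],(192,192),interpolation=cv2.INTER_NEAREST) for i,u,v in c]
cv2.imwrite("pics/c.png",np.vstack([np.hstack(V[:4]),np.hstack(V[4:])]))
g=cv2.cvtColor(s,cv2.COLOR_BGR2GRAY);print(g[140:164:2,275:307:2]);print(g[192:214:2,310:342:2])
E
```

```text
[[174 171 175 173 172 176 174 174 176 171 170 173 175 176 179 175]
 [178 178 175 175 175 175 177 175 177 176 179 177 181 178 178 176]
 [171 170 172 174 166 154 143 138 138 146 159 159 174 178 175 176]
 [172 175 179 148 150 181 179 188 179 186 177 170 131 161 177 179]
 [169 176 147 120 179 177 180 174 177 178 174 180 181 128 161 179]
 [175 174 112 108 158 178 180 178 180 180 177 176 170 127 120 176]
 [169 173 112  87 111 131 168 172 170 168 171 149 129  99 117 167]
 [173 180  81 111  95  81  90 112 106 105  97  86  75  97  88 172]
 [180 177  48  74  92 107 113 103  96  96  96 111 100  77  75 175]
 [169 177  50  34  49  70  78  82  85  81  77  77  62  43  97 179]
 [171 177  54  32  40  43  37  40  44  45  40  43  47  29 110 182]
 [176 182  47  39  50  45  40  39  42  34  43  38  39  30 133 176]]
[[170 168 170 172 170 170 162 161 160 157 163 168 175 173 171 171]
 [172 169 173 162 126 126 142 158 159 152 140 137 130 155 171 176]
 [173 168 145 119 155 181 183 179 175 175 179 176 168 140 133 164]
 [182 132 124 159 183 180 177 180 180 179 181 180 180 182 167 118]
 [162 110 122 170 182 176 180 175 178 176 177 181 174 174 180 142]
 [142 105 124 140 182 177 179 177 178 176 177 176 178 173 176 157]
 [126 110 109 124 163 180 182 175 177 176 179 179 180 180 184 145]
 [115 113  87 107 122 138 165 178 176 175 178 177 175 166 153 120]
 [106  69 114  98  83 115 121 132 144 152 152 154 144 128 124  96]
 [ 82  40  75 107 116  97  84  87 104 115 118 112 111  97  88 104]
 [ 82  34  40  73  82 107 113 105 105  96  99  95 102 105 116  94]]
```

View pics/c.png

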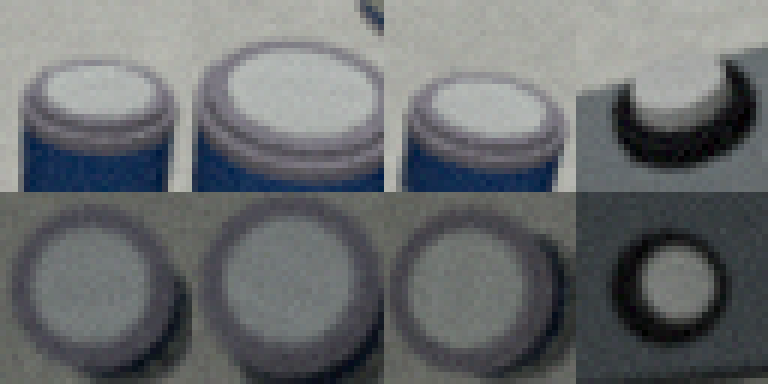

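```bash
cat > m2.py <<'E'
exec(open("m.py").read().split("for n,(a,b,z)")[0])
S={"flat":(388.8,200.8),"tall":(291,148.8),"mid":(328.3,200.8),"small":(354.5,164.5),"tare":(127.2,228)}
for n,(a,b,z) in P.items():
    A=fit(D["top"],a,n,28 if n!="tare" else 16)
    X,g=tri(D["top"],A[0],D["scene"],S[n])
    p=onz(D["top"],*A[0],z)
    print(n,np.round(A[0]+A[1:],1),"tri",X.round(4),"gap %.4f"%g,"top@z",p[:2].round(4),"R,ang",np.hypot(p[0],p[1]).round(3),np.degrees(np.arctan2(p[1],p[0])).round(1))
u,v=352,132
print("cup",onz(D["top"],u,v,.158))
E
python3 m2.py; python3 -c "
from h import *
from scipy.spatial.transform import Rotation as R
o=bot.get_obs();print(R.from_quat(o['tool_rot']).as_matrix().round(3))"
```

```text
flat [146.  172.7  27.6  29.1] tri [0.616  0.2765 0.0607] gap 0.0013 top@z [0.6158 0.2761] R,ang 0.675 24.2
tall [212.6 233.2  19.4  19.6] tri [0.4542 0.1017 0.1456] gap 0.0001 top@z [0.4543 0.1018] R,ang 0.466 12.6
mid [207.7 170.3  20.9  21.7] tri [0.61   0.1184 0.0963] gap 0.0016 top@z [0.6099 0.1179] R,ang 0.621 10.9
small [142.3 232.8  18.9  19.9] tri [0.4653 0.2797 0.073 ] gap 0.0018 top@z [0.465  0.2791] R,ang 0.542 31.0
tare [376.5 208.8  10.6  11.2] tri [ 0.5126 -0.2902  0.0637] gap 0.0016 top@z [ 0.5121 -0.2901] R,ang 0.589 -29.5
cup [ 0.67860205 -0.21988443  0.158     ]
[[ 0.36   0.933 -0.001]
 [ 0.933 -0.36  -0.002]
 [-0.002 -0.    -1.   ]]
```

Request:
{"api": "play_rows", "payload": {"deltas": [0,0,0,0,0,0,0,0,0,10,0,0,0,0,10,0,0,0,0,10,0,0,0,0,10,0,0,0,0,10,0,0,0,0,0,0,0,0,0,0]}}

```text
clock: 1.1
eef_pos: [0.1789, 0.4644, 0.228]
tool_rot: [0.988, 0.152, -0.002, 0.003]
ft_force: [0.3, 0.8, 0.8]
grip_width: 0.0003
```

```bash
cat > go.py <<'E'
import sys
from h import *
from scipy.spatial.transform import Rotation as R
T={"flat":(.616,.2765,.106),"tall":(.4543,.1018,.191),"tare":(.5123,-.290,.067)}
o=bot.get_obs();M=R.from_quat(o["tool_rot"]).as_matrix()
print("t %.2f"%o["clock"],o["eef_pos"].round(4),"j",o["joint_pos"].round(2),"F",o["ft_force"].round(1),"w",round(o["grip_width"],4),"tilt",M[:,2].round(3))
for n in sys.argv[1:]:
    d=np.array(T[n])-o["eef_pos"]
    print(n,"horizontal tool units",((M.T@(d*[1,1,0]))/.06).round(2),"down",round(-d[2]/.06,2))
E
python3 go.py flat
```

```text
t 1.10 [0.1789 0.4644 0.228 ] j [ 1.2   0.24  0.    1.34 -0.    2.47] F [0.3 0.8 0.8] w 0.0003 tilt [-0.003 -0.007 -1.   ]
flat horizontal tool units [6.   5.18 0.  ] down 2.03
```

Request:
{"api": "play_rows", "payload": {"deltas": [0,0.5,0.43,-0.03,0,0,0.5,0.43,-0.03,0,0,0.5,0.43,-0.03,0,0,0.5,0.43,-0.03,0,0,0.5,0.43,-0.03,0,0,0.5,0.43,-0.03,0,0,0.5,0.43,-0.03,0,0,0.5,0.43,-0.03,0,0,0.5,0.43,-0.03,0,0,0.5,0.43,-0.03,0,0,0.5,0.43,-0.03,0,0,0,0,0,0]}}

```text
clock: 2.6
eef_pos: [0.5937, 0.2938, 0.246]
tool_rot: [0.986, 0.167, -0.003, 0.003]
ft_force: [0.3, -0.5, 0.4]
grip_width: -0.0003
```

```bash
python3 go.py flat
```

```text
t 2.60 [0.5937 0.2938 0.246 ] j [ 0.46  0.59  0.57  1.56 -0.    1.7 ] F [ 0.3 -0.5  0.4] w -0.0003 tilt [-0.004 -0.007 -1.   ]
flat horizontal tool units [0.26 0.39 0.  ] down 2.33
```

Request:
{"api": "play_rows", "payload": {"deltas": [0,0.26,0.39,0,0,0,0,0,0.4,0,0,0,0,0.4,0,0,0,0,0.4,0,0,0,0,0.4,0,0,0,0,0.4,0,0,0,0,0.3,0,0,0,0,0,0]}}

```text
clock: 3.6
eef_pos: [0.6097, 0.2794, 0.1039]
tool_rot: [0.984, 0.176, -0.005, 0.002]
ft_force: [-0.2, -0.3, 0.6]
grip_width: 0.0
```

```bash
python3 go.py flat
```

```text
t 3.60 [0.6097 0.2794 0.1039] j [ 0.43  0.66  0.32  1.25 -0.    1.65] F [-0.2 -0.3  0.6] w 0.0 tilt [-0.009 -0.006 -1.   ]
flat horizontal tool units [ 0.08  0.08 -0.  ] down -0.04
```

Request:
{"api": "play_rows", "payload": {"deltas": [0,0.08,0.08,-0.05,0,0,0,0,0,0,0,0,0,0,0,0,0,0,0,0,0,0,0,0,0,0,0,0,0,0,0,0,0,0,0,0,0,0,0,0,0,0,0,0,0,0,0,0,0,0,0,0,0,0,0,0,0,0,0,0]}}

```text
clock: 5.1
eef_pos: [0.6176, 0.2778, 0.1111]
tool_rot: [0.984, 0.177, -0.002, 0.001]
ft_force: [0.1, -0.6, 0.7]
grip_width: -0.0001
```

Request:
{"api": "play_rows", "payload": {"deltas": [0,0,0,0,0,0,0,0,0,0,0,0,0,0,0,0,0,0,0,0,0,0,0,0,0,0,0,0,0,0,0,0,0,0,0,0,0,0,0,0]}}

```text
clock: 6.1
eef_pos: [0.6176, 0.2778, 0.1111]
tool_rot: [0.984, 0.177, -0.002, 0.001]
ft_force: [0.2, 0.0, -0.3]
grip_width: 0.0002
```

Request:
{"api": "play_rows", "payload": {"deltas": [0,0,0,-0.4,0,0,0,0,-0.4,0,0,0,0,-0.4,0,0,0,0,-0.4,0,0,0,0,-0.4,0,0,0,0,-0.4,0,0,0,0,0,0]}}

```text
clock: 6.98
eef_pos: [0.6177, 0.278, 0.2584]
tool_rot: [0.984, 0.177, -0.003, 0.001]
ft_force: [0.0, 0.5, 1.2]
grip_width: -0.0
```

```bash
python3 go.py flat tall
```

```text
t 6.97 [0.6177 0.278  0.2584] j [ 0.42  0.63  0.66  1.62 -0.    1.64] F [0.  0.5 1.2] w -0.0 tilt [-0.005 -0.004 -1.   ]
flat horizontal tool units [-0.04  0.01  0.  ] down 2.54
tall horizontal tool units [-3.57  1.81  0.03] down 1.12
```

Request:
{"api": "play_rows", "payload": {"deltas": [0,-0.45,0.23,0,0,0,-0.45,0.23,0,0,0,-0.45,0.23,0,0,0,-0.45,0.23,0,0,0,-0.45,0.23,0,0,0,-0.45,0.23,0,0,0,-0.45,0.23,0,0,0,-0.42,0.2,0,0,0,0,0,0,0]}}

```text
clock: 8.1
eef_pos: [0.4439, 0.0951, 0.2466]
tool_rot: [0.984, 0.177, -0.012, 0.003]
ft_force: [0.9, 1.1, 0.5]
grip_width: 0.0001
```

```bash
python3 go.py tall
```

```text
t 8.10 [0.4439 0.0951 0.2466] j [ 0.21  0.16 -0.05  1.38 -0.    1.43] F [0.9 1.1 0.5] w 0.0001 tilt [-0.022 -0.01  -1.   ]
tall horizontal tool units [ 0.2  -0.04 -0.  ] down 0.93
```

Request:
{"api": "play_rows", "payload": {"deltas": [0,0.2,-0.05,0,0,0,0,0,0.25,0,0,0,0,0.25,0,0,0,0,0.25,0,0,0,0,0.1,0,0,0,0,0,0]}}

```text
clock: 8.85
eef_pos: [0.4596, 0.1074, 0.1907]
tool_rot: [0.984, 0.179, -0.011, 0.002]
ft_force: [-0.5, 0.8, -1.0]
grip_width: -0.0001
```

```bash
python3 go.py tall
```

```text
t 8.85 [0.4596 0.1074 0.1907] j [ 0.23  0.23 -0.12  1.24 -0.    1.44] F [-0.5  0.8 -1. ] w -0.0001 tilt [-0.021 -0.008 -1.   ]
tall horizontal tool units [-0.12  0.06  0.  ] down -0.0
```

Request:
{"api": "play_rows", "payload": {"deltas": [0,-0.1,0.05,-0.02,0,0,0,0,0,0,0,0,0,0,0,0,0,0,0,0,0,0,0,0,0,0,0,0,0,0,0,0,0,0,0,0,0,0,0,0,0,0,0,0,0,0,0,0,0,0,0,0,0,0,0,0,0,0,0,0]}}

```text
clock: 10.35
eef_pos: [0.4562, 0.1026, 0.1939]
tool_rot: [0.984, 0.179, -0.009, 0.002]
ft_force: [0.6, -0.6, -0.1]
grip_width: -0.0002
```

Request:
{"api": "play_rows", "payload": {"deltas": [0,0,0,0,0,0,0,0,0,0,0,0,0,0,0,0,0,0,0,0,0,0,0,0,0,0,0,0,0,0,0,0,0,0,0,0,0,0,0,0]}}

```text
clock: 11.35
eef_pos: [0.4563, 0.1026, 0.1939]
tool_rot: [0.984, 0.179, -0.009, 0.002]
ft_force: [-0.1, -0.0, 0.4]
grip_width: -0.0003
```

Request:
{"api": "play_rows", "payload": {"deltas": [0,0,0,-0.3,0,0,0,0,-0.3,0,0,0,0,-0.3,0,0,0,0,0,0]}}

```text
clock: 11.85
eef_pos: [0.4569, 0.1029, 0.2488]
tool_rot: [0.984, 0.179, -0.01, 0.002]
ft_force: [0.3, 0.2, -1.0]
grip_width: -0.0
```

```bash
python3 go.py tall tare
```

```text
t 11.85 [0.4569 0.1029 0.2488] j [ 0.22  0.19 -0.02  1.39 -0.    1.43] F [ 0.3  0.2 -1. ] w -0.0 tilt [-0.018 -0.007 -1.   ]
tall horizontal tool units [-0.05  0.    0.  ] down 0.96
tare horizontal tool units [-1.44  6.45  0.03] down 3.03
```

Request:
{"api": "play_rows", "payload": {"deltas": [0,-0.12,0.56,0,0,0,-0.12,0.56,0,0,0,-0.12,0.56,0,0,0,-0.12,0.56,0,0,0,-0.12,0.56,0,0,0,-0.12,0.56,0,0,0,-0.12,0.56,0,0,0,-0.12,0.56,0,0,0,-0.12,0.56,0,0,0,-0.12,0.56,0,0,0,-0.12,0.5,0,0,0,0,0,0,0]}}

```text
clock: 13.35
eef_pos: [0.5098, -0.2775, 0.236]
tool_rot: [0.983, 0.181, -0.017, -0.002]
ft_force: [-0.4, 1.0, 0.2]
grip_width: -0.0
```

```bash
python3 go.py tare
```

```text
t 13.35 [ 0.5098 -0.2775  0.236 ] j [-0.49  0.43  0.28  1.45 -0.02  0.72] F [-0.4  1.   0.2] w -0.0 tilt [-0.034 -0.002 -0.999]
tare horizontal tool units [-0.03  0.21 -0.  ] down 2.82
```

Request:
{"api": "play_rows", "payload": {"deltas": [0,0.03,0.21,0,0,0,0,0,0.4,0,0,0,0,0.4,0,0,0,0,0.4,0,0,0,0,0.4,0,0,0,0,0.4,0,0,0,0,0.2,0,0,0,0,0,0]}}

```text
clock: 14.35
eef_pos: [0.5139, -0.2854, 0.0985]
tool_rot: [0.983, 0.184, -0.017, -0.003]
ft_force: [0.5, -0.3, 0.5]
grip_width: 0.0002
```

```bash
python3 go.py tare; python3 - <<'E'
from h import *
im=[vision.camera(n)["color"] for n in("scene","top")]
cv2.imwrite("pics/t.png",np.hstack([cv2.resize(im[0][150:290,70:260],None,fx=2,fy=2),cv2.resize(im[1][150:290,300:490],None,fx=2,fy=2)]))
E
```

```text
t 14.35 [ 0.5139 -0.2854  0.0985] j [-0.5   0.52  0.06  1.14 -0.02  0.7 ] F [ 0.5 -0.3  0.5] w 0.0002 tilt [-0.034 -0.001 -0.999]
tare horizontal tool units [-0.05  0.06  0.  ] down 0.53
```

View pics/t.png

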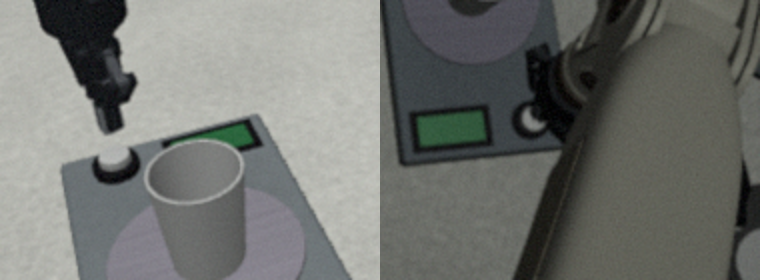

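The crop shows the shut fingertips at (110,130), right above the white cap at (113,155), and clear of the cup.

Request:
{"api": "play_rows", "payload": {"deltas": [0,-0.04,0.06,0.1,0,0,0,0,0.15,0,0,0,0,0.15,0,0,0,0,0.08,0,0,0,0,0,0]}}

```text
clock: 15.08
eef_pos: [0.5141, -0.2916, 0.0713]
tool_rot: [0.983, 0.184, -0.014, -0.0]
ft_force: [1.0, 0.1, 0.3]
grip_width: -0.0003
```

```bash
python3 go.py tare
```

```text
t 15.07 [ 0.5141 -0.2916  0.0713] j [-0.51  0.55  0.03  1.08 -0.02  0.69] F [1.  0.1 0.3] w -0.0003 tilt [-0.028 -0.004 -1.   ]
tare horizontal tool units [-0.02 -0.04  0.  ] down 0.07
```

Request:
{"api": "play_rows", "payload": {"deltas": [0,0,0,0.07,0,0,0,0,0.06,0,0,0,0,0.05,0]}}

```text
clock: 15.45
eef_pos: [0.5144, -0.2918, 0.0613]
tool_rot: [0.983, 0.184, -0.014, 0.0]
ft_force: [-0.9, 0.4, 5.8]
grip_width: 0.0001
```

```bash
python3 go.py tare
```

```text
t 15.45 [ 0.5144 -0.2918  0.0613] j [-0.51  0.55  0.02  1.05 -0.02  0.69] F [-0.9  0.4  5.8] w 0.0001 tilt [-0.027 -0.005 -1.   ]
tare horizontal tool units [-0.02 -0.04  0.  ] down -0.1
```

Request:
{"api": "play_rows", "payload": {"deltas": [0,0,0,0.04,0,0,0,0,0.04,0]}}

```text
clock: 15.7
eef_pos: [0.5146, -0.2918, 0.0609]
tool_rot: [0.983, 0.184, -0.013, 0.001]
ft_force: [-5.8, 3.4, 16.3]
grip_width: 0.0001
```

```bash
python3 go.py tare
```

```text
t 15.70 [ 0.5146 -0.2918  0.0609] j [-0.51  0.55  0.01  1.05 -0.02  0.69] F [-5.8  3.4 16.3] w 0.0001 tilt [-0.024 -0.006 -1.   ]
tare horizontal tool units [-0.02 -0.04  0.  ] down -0.1
```

The button has bottomed out: the force rose to 16 N while z stopped at 0.061. Now I'll lift straight up and back off to the clear side.

Request:
{"api": "play_rows", "payload": {"deltas": [0,0,0,-0.2,0,0,0,0,-0.4,0,0,0,0,-0.4,0,0,0,0,-0.4,0,0,0,0,-0.4,0,0,0,0,-0.4,0,0,-0.4,0,-0.2,0,0,-0.4,0,0,0,0,-0.4,0,0,0,0,-0.4,0,0,0,0,0,0,0,0,0,0,0,0,0]}}

```text
clock: 17.2
eef_pos: [0.4204, -0.3274, 0.2105]
tool_rot: [0.983, 0.183, -0.015, 0.0]
ft_force: [-1.3, 0.1, 0.1]
grip_width: -0.0003
```

```bash
python3 go.py; python3 - <<'E'
from h import *
import pickle
D=pickle.load(open("d0.pkl","rb"))
a=vision.camera("scene")["color"];cv2.imwrite("pics/end.png",a)
d=cv2.absdiff(a,D["scene"]["color"]).max(2)
for n,(u,v) in dict(flat=(387,205),tall=(291,170),mid=(326,215),small=(353,172),cup=(170,255),button=(127,230)).items():
    w=d[v-22:v+22,u-18:u+18];print(n,w.mean().round(1),np.percentile(w,99))
E
```

```text
t 17.20 [ 0.4204 -0.3274  0.2105] j [-0.65  0.33  0.07  1.33 -0.02  0.55] F [-1.3  0.1  0.1] w -0.0003 tilt [-0.029 -0.006 -1.   ]
flat 4.6 16.170000000000073
tall 5.4 20.0
mid 5.0 16.0
small 4.5 14.0
cup 4.4 11.0
button 4.5 15.0
```

View pics/end.png

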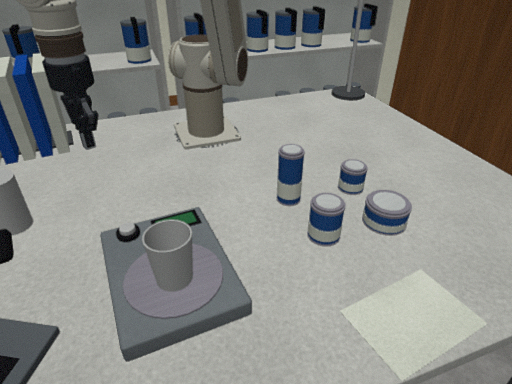

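The end picture matches the first one: the tins, cup and button (126,230) haven't changed beyond image noise, and the arm is clear at (85,130).

```bash
python3 -c "
from h import *
print(ticket.job_done())"
```

```text
the job is handed in; nothing more can be done
None
```

I pointed at the flat tin and then the tall tin, pressed the tare button fully down, released it and moved away. The job is handed in at about 17 s on the clock; handing in gave no verdict.

- **Pointing:** I held still for at least 2 s at each tin, about 2 mm from the measured lid centre. The grasp point was about 70 mm above the flat lid and 68 mm above the tall lid. Lid heights measured from two views agreed with the text to within 1.5 mm.
- **Tare button:** the fingertips stopped at z = 0.061 m, which is 6 mm of travel, while the force rose to 16 N. The button's measured height read about 3 mm low (0.064 m against 0.067 m) because I picked its position in the scene view by eye. The press itself fits the 67 mm in the text.
- **Last checks:** the final scene picture matches the first one at all four tins, the cup and the button to within image noise. The button is up and the arm is well clear. The wrist force read about 1 N, the same as its noise when moving freely.
- **Failed check:** the automatic lid fit did not work on the tall tin in the scene view, so I read the scene-view centres of the tall, mid and small lids by eye as well. They agreed with the top view to within 2 mm.

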